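# Find and seat the rocking cover of the desk power box

### The job

One of the four white covers on the desk power box is not clipped in. Press lightly with a fingertip near the edge of the covers, one after another, until you find the one that rocks, then press that one in its middle until it is fully home and no longer stands off its seat. Do not force the covers with hard blows, and leave the things around the box where they are.

Things in the scene. Friction and masses are not known exactly. Their poses are not given: they have to be found in the camera images.
- box: grey power box, 98 x 310 x 27 mm, fixed; origin under its centre, y along its row of 4 black frames (64 mm square, 70 mm apart, at heights that differ by up to 5 mm), a white cover in each. The loose cover lies level: under 3 N at 10 mm or more off its centre, to any side, tips it up to 0.17 rad, springing back; over 12 N (15 to 20 is ample) on its middle sends it down 4 mm, to stay, rigid.
- cover_1: white square cover, 56 x 56 x 10 mm, one of four that look the same, in any order along the box; origin at the centre of its underside, 10 mm below its flat top; z out of the top, x and y parallel to the box's. Seated, its top is 5 mm above its frame's rim (32 to 38 mm above the desk) and does not give; loose, it stands 4 mm higher in its frame, so height over the desk does not tell which is loose
- cover_2: white square cover, 56 x 56 x 10 mm, one of four that look the same, in any order along the box; origin at the centre of its underside, 10 mm below its flat top; z out of the top, x and y parallel to the box's. Seated, its top is 5 mm above its frame's rim (32 to 38 mm above the desk) and does not give; loose, it stands 4 mm higher in its frame, so height over the desk does not tell which is loose
- cover_3: white square cover, 56 x 56 x 10 mm, one of four that look the same, in any order along the box; origin at the centre of its underside, 10 mm below its flat top; z out of the top, x and y parallel to the box's. Seated, its top is 5 mm above its frame's rim (32 to 38 mm above the desk) and does not give; loose, it stands 4 mm higher in its frame, so height over the desk does not tell which is loose
- cover_4: white square cover, 56 x 56 x 10 mm, one of four that look the same, in any order along the box; origin at the centre of its underside, 10 mm below its flat top; z out of the top, x and y parallel to the box's. Seated, its top is 5 mm above its frame's rim (32 to 38 mm above the desk) and does not give; loose, it stands 4 mm higher in its frame, so height over the desk does not tell which is loose
- note_block: block of yellow sticky notes, 77 x 77 x 24 mm, loose, beside the +y end of the box; origin under its centre
- mouse: dark computer mouse, 104 x 66 x 37 mm, loose, beside the -y end of the box; origin under its centre
- glue_stick: upright yellow and red glue stick, 27 mm across, 92 mm tall, loose, behind the box; origin under its centre
- parts_jar: small pale jar with black lid, 52 mm across, 70 mm tall, loose, behind the box; origin under its centre

How it is judged:
By the outcome, as a careful person would: the job done as asked, in the order asked, and still so for the second after the job is handed in, with the robot touching nothing.
It also fails if it takes over 48 s, if anything falls off the work surface, if the arm or the gripper's body presses on something with over 40 N, if the wrist force passes 120 N, or if a joint passes its speed limit or range.

### The arm

A 6-joint arm with a two-finger parallel gripper is mounted at the origin on a cart in front of the work surface, level with it; the furniture and walls round the work are solid. World frame = base frame: x ahead of the robot, y to its left, z up, the work surface at z = 0. Lengths are in m, angles in rad, forces in N, time in s.
With the tool pointing down it reaches from about 0.325 to 1 m from the base axis. Payload 5.1 kg.
Tool frame: the origin (TCP) lies on the mounting face of the last link; the fingertips stand 173 mm ahead of it and the grasp point (between the pads) lies 155 mm ahead of it; z points along the fingers, y is the direction in which the jaws open and shut (so a half turn about z gives the same grasp; the last joint's range is limited). The gripper opens to 85 mm and grips with 20 to 120 N. Pads are 22 mm wide; open, the fingers measure 114 mm over their backs; the gripper's body (76 mm by 85 mm) begins 54 mm behind the grasp point. The pads swing forward as they close: fully open they stand 13 mm farther back than shut.
Start: joints at [1.087, 0.124, 1.65, -0, 1.367, -0.083], TCP at [0.254, 0.598, 0.405] pointing down, gripper open.
Joint ranges: [-2.61, 2.61], [-1.02, 2.33], [0.03, 2.71], [-1.35, 4.49], [0.32, 2.68], [-2.91, 2.91]. Speed limits (rad/s): [2.57, 2.57, 3.14, 3.14, 3.14, 3.14].

### API

Orientations are given as a unit quaternion [w, x, y, z].
In Python, from plant import status, cams, job gives the robot as it stands.
- The arm moves only by the tool arm_command, never from a script. Its argument "plan" is a list of rows, each a list of 7 numbers: the shift along the tool's x, y, z in mm, then the turn, a rotation vector about the tool's x, y, z in degrees, then the closure in counts, from 0 (fully open) to 255 (shut). In form: [[tx, ty, tz, ax, ay, az, hand], ...]. A call has 1 to 5 rows; each row shifts and turns the commanded pose from where the row before left it, along the tool's axes as they then stand; what a row does not reach is not made up. A row lasts 1/8 s, in which the tool goes at most 62.5 mm and 10.7 degrees, less where a joint would pass 70% of its speed; a pose out of reach is approached as far as the arm can. A call with a gripper value outside its range is refused whole. The fingers move at their own pace and stop on an object; the grip force is fixed at half the most. Time passes only in rows, so rows that do not move let the fingers close. It gives the time, the measured TCP pose, the force and the opening at its end, in the units of the state.
- status.get_obs(): the state, without advancing time (a new reading comes with each control period).
- cams.grab_frame(name): name is "scene" or "side" or "wrist"; returns a dict with "color" (480x640x3 uint8, red, green, blue), "range_z" (480x640 float32, m along the optical axis (not along the pixel's ray), 0 where there is no reading), "fov_y" (degrees; the focal length in pixels is half the picture's height over the tangent of half this angle, whatever the lens; pixels are square), "cx", "cy" (the principal point, pixels), "R" (3x3) and "t" (3): a world point X has camera coordinates R X + t; the wrist camera has in their place "tool_from_camera" (4x4, takes a point from camera to tool coordinates, whose origin is the TCP and whose axes are the flange's). Camera axes: x right, y down, z forward; pixel columns grow to the right and rows downward; lengths in m; the calibration is good to about 2 mm. A picture is of the moment at which its call begins: read the wrist's pose just before it.
- job.finish_job(): hands the job in, once; it reports no verdict.
The state is a dict: "time": time; "qpos": joint angles; "qvel": joint speeds; "effort": joint torques, N m; "eef_pos": TCP position; "eef_rot": TCP orientation; "contact_force": force on the tool from outside, world axes, zero at the start; "torque": the same for the moment, N m; "width": finger opening in m.
Only numpy, scipy, OpenCV 4.12 (cv2) and the standard library are available. Lean on these libraries where they do the work, as an engineer would, in place of code of your own. Each camera call takes 0.05 s, during which the arm holds its last target.

## Working session

There is one attempt and no reset: what is moved stays moved. The work goes in short steps, Python scripts to look and compute and a tool call to move; the robot and the scene stay as the last step left them, time stands still between calls to the robot, and variables do not carry over. Pictures are saved under pics/ and viewed, and the job is handed in when it is done.

Besides the shell and the picture viewer there is one more tool, called after "Emit:" as name(argument=value, ...) on one line, values as JSON. arm_command: Moves the arm, as the interface text tells. Its arguments: {"type":"object","properties":{"plan":{"type":"array","items":{"type":"array","items":{"type":"number"}}}},"required":["plan"]}

```bash
mkdir -p pics; ls; python3 - <<'E'
from plant import status,cams
import cv2,numpy as np
o=status.get_obs()
for k,v in o.items(): print(k,np.round(v,4))
for n in ["scene","side","wrist"]:
    f=cams.grab_frame(n)
    cv2.imwrite(f"pics/{n}0.png",f["color"][:,:,::-1])
    np.savez(f"pics/{n}0.npz",**f)
    print(n,f["fov_y"],f["cx"],f["cy"],[np.round(f[k],3).tolist() for k in ("R","t","tool_from_camera") if k in f])
E
```

```text
pics
time 0.0
qpos [ 1.0874  0.1245  1.6517 -0.      1.3675 -0.0826]
qvel [-0.0006 -0.0001 -0.0009  0.0002  0.0004  0.0005]
effort [-3.60000e-03 -4.23618e+01 -3.65441e+01 -5.00000e-04  7.00000e-03
  0.00000e+00]
eef_pos [0.2535 0.5983 0.4034]
eef_rot [-3.00e-04  1.99e-01  9.80e-01 -1.00e-03]
contact_force [-0.603  -0.7448  0.06  ]
torque [-0.0137 -0.0498  0.03  ]
width 0.0852
scene 52.71069391798076 312.92879555226347 235.02366240038384 [[[0.805, -0.593, -0.014], [-0.386, -0.506, -0.772], [0.451, 0.626, -0.636]], [-0.427, 0.302, 0.654]]
side 47.73621794815527 318.9797999970925 237.08867538660033 [[[-0.792, -0.611, 0.007], [-0.494, 0.634, -0.595], [0.359, -0.474, -0.804]], [0.492, 0.283, 1.169]]
wrist 63.575215395862266 319.0792473518183 244.98586612148415 [[[-0.0, -0.946, -0.324, 0.083], [1.0, -0.001, 0.001, 0.001], [-0.001, -0.324, 0.946, 0.031], [0.0, 0.0, 0.0, 1.0]]]
```

View pics/scene0.png

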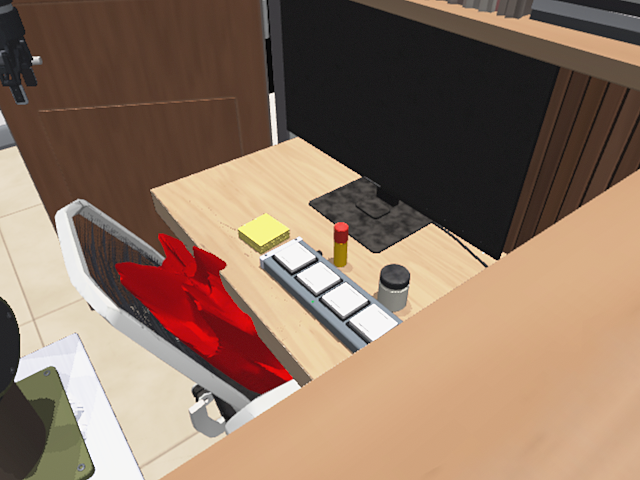

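View pics/side0.png

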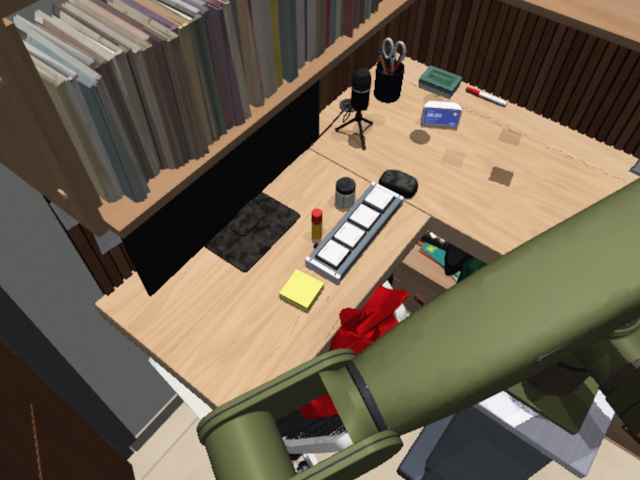

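View pics/wrist0.png

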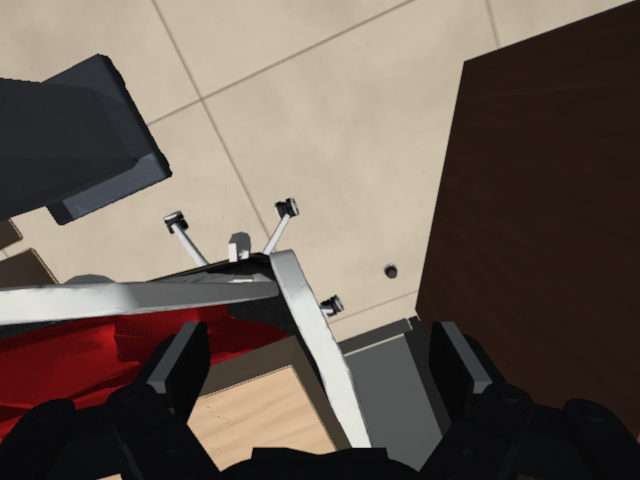

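The scene view shows the box at about (262-400, 240-350), with its near end cut off. The side view shows all four covers, from (335,250) to (380,196), plus the notes, glue stick, jar and mouse. Next I'll measure the covers from colour and range.

```bash
cat > h.py <<'E'
import numpy as np,cv2
def pts(f,T=None):
    h,w=f["range_z"].shape; fl=h/2/np.tan(np.radians(f["fov_y"])/2)
    v,u=np.mgrid[:h,:w]; z=f["range_z"].astype(float)
    P=np.stack([(u-f["cx"])/fl*z,(v-f["cy"])/fl*z,z],-1)
    if T is None: return (P-f["t"])@f["R"]
    return P@T[:3,:3].T+T[:3,3]
def covers(f,T=None):
    P=pts(f,T); hsv=cv2.cvtColor(f["color"],cv2.COLOR_RGB2HSV)
    m=((hsv[...,1]<45)&(hsv[...,2]>170)&(P[...,2]>.015)&(P[...,2]<.06)&(f["range_z"]>0)).astype(np.uint8)
    m=cv2.morphologyEx(m,cv2.MORPH_OPEN,np.ones((3,3)))
    n,l,s,c=cv2.connectedComponentsWithStats(m)
    out=[]
    for i in range(1,n):
        if s[i,4]<60: continue
        q=P[l==i]; r=cv2.minAreaRect((q[:,:2]*1000).astype(np.float32))
        out.append((np.round(c[i]),s[i,4],np.round(np.median(q,0),4),np.round(r[0],1),np.round(r[1],1),round(r[2],1)))
    return out
E
python3 - <<'E'
from h import *
for n in ("scene","side"):
    f=dict(np.load(f"pics/{n}0.npz"))
    print(n)
    for c in covers(f): print(*c)
    P=pts(f)
    for nm,(u,v) in {"scene":{"glue":(341,226),"jar":(395,272),"desk":(250,280)},"side":{"glue":(317,212),"jar":(345,183),"mouse":(400,180),"desk":(290,260),"shelf":(250,140)}}[n].items(): print(nm,P[v,u].round(3))
E
```

```text
scene
[291. 254.] 779 [0.5311 0.0659 0.0365] [530.5  70.6] [94.8 80. ] 1.2
[291. 280.] 287 [0.4955 0.0159 0.0256] [495.2  24.3] [ 12.2 135.3] 2.8
[319. 276.] 747 [ 0.536  -0.0106  0.0344] [544.4  -5.3] [74.8 66.3] 1.5
[344. 299.] 824 [ 0.5375 -0.0813  0.0353] [542.  -76.2] [65.5 66.2] 2.2
[339. 324.] 379 [ 0.5011 -0.1142  0.0255] [ 501.8 -107.4] [ 13.8 124.1] 2.1
[373. 322.] 974 [ 0.5412 -0.1508  0.0388] [ 546.6 -145.6] [68.5 65.4] 3.5
[135. 332.] 486 [0.2257 0.0622 0.0382] [225.7  61.7] [15.5 45.9] 88.3
glue [0.614 0.023 0.09 ]
jar [ 0.624 -0.11   0.07 ]
desk [0.448 0.087 0.   ]
side
[380. 196.] 413 [ 0.5427 -0.1537  0.0387] [ 545.9 -162.8] [62.3 88.3] 5.1
[364. 215.] 378 [ 0.5384 -0.0798  0.0356] [539.7 -83.9] [56.4 70.3] 3.0
[349. 234.] 409 [ 0.5355 -0.009   0.0348] [536.  -14.1] [56.7 67.5] 3.0
[333. 252.] 445 [0.5326 0.0599 0.037 ] [534.1  56.8] [57.7 64.9] 4.2
[329. 271.] 103 [0.5142 0.103  0.0266] [512.3 103.5] [59.1 15.2] 1.6
glue [0.612 0.02  0.09 ]
jar [ 0.623 -0.11   0.073]
mouse [ 0.531 -0.235  0.038]
desk [ 0.617  0.122 -0.001]
shelf [0.767 0.064 0.267]
```

```bash
python3 - <<'E'
from h import *
for n in ("scene","side"):
    f=dict(np.load(f"pics/{n}0.npz")); P=pts(f)[::2,::2].reshape(-1,3); z=f["range_z"][::2,::2].ravel()
    P=P[z>0]; print(n,"cam",(-f["R"].T@f["t"]).round(3))
    for y0 in np.arange(-.6,.7,.1):
        s=""
        for x0 in np.arange(.0,1.0,.1):
            q=P[(abs(P[:,0]-x0-.05)<.05)&(abs(P[:,1]-y0-.05)<.05)&(P[:,2]>-.2)]
            s+=f"{q[:,2].min():5.2f}/{q[:,2].max():4.2f} " if len(q) else "    -      "
        print(round(y0,1),s)
E
```

```text
scene cam [ 0.165 -0.511  0.643]
-0.6     -          -       0.49/0.50  0.49/0.50     -          -          -          -          -          -      
-0.5     -       0.49/0.50  0.49/0.50  0.49/0.50  0.49/0.50     -          -          -          -          -      
-0.4     -          -          -          -          -          -       0.48/0.53     -       0.26/0.28     -      
-0.3     -          -          -          -          -          -       0.47/0.53  0.08/0.41  0.08/0.37     -      
-0.2 -0.00/0.01 -0.02/0.00     -          -      -0.06/0.03  0.01/0.07 -0.00/0.51 -0.00/0.42 -0.00/0.37     -      
-0.1  0.00/0.24 -0.03/0.22     -      -0.20/-0.18 -0.20/0.03  0.02/0.04 -0.00/0.50 -0.00/0.42 -0.00/0.01     -      
-0.0  0.01/0.25 -0.02/0.25 -0.14/0.10 -0.20/0.05 -0.20/0.03 -0.00/0.09 -0.00/0.48  0.00/0.42 -0.00/0.04     -      
0.1 -0.00/0.01 -0.02/0.12 -0.13/0.12 -0.20/0.07 -0.04/0.04 -0.00/0.03 -0.00/0.01  0.00/0.42  0.00/0.04     -      
0.2     -       0.11/0.12 -0.10/0.12 -0.09/-0.03 -0.07/0.02 -0.00/0.03 -0.00/0.01 -0.00/0.42 -0.00/0.01     -      
0.3     -       0.11/0.
[... 1271 characters left out ...]
  -      
0.1 -0.20/0.68 -0.20/0.66     -      -0.11/0.06 -0.04/0.04 -0.01/0.03 -0.01/0.70  0.00/0.28 -0.00/0.01     -      
0.2  0.57/0.67  0.63/0.66     -      -0.16/0.00 -0.06/0.02 -0.01/0.03 -0.01/0.71 -0.01/0.71 -0.00/0.65  0.64/0.65 
0.3  0.54/0.65  0.59/0.64 -0.07/0.59 -0.20/-0.05 -0.01/0.01 -0.01/0.01 -0.01/0.71 -0.01/0.71 -0.01/0.71  0.63/0.66 
0.4  0.54/0.61  0.52/0.62 -0.03/0.59 -0.20/0.01 -0.01/0.01 -0.17/0.01 -0.18/0.81 -0.20/0.71 -0.20/0.71 -0.20/0.46 
0.5     -       0.49/0.58  0.32/0.57  0.54/0.55     -      -0.17/-0.16 -0.18/0.78  0.48/0.70 -0.20/0.57 -0.20/0.45 
0.6     -          -       0.51/0.55  0.50/0.54     -          -          -          -      -0.20/0.26 -0.19/0.25
```

Cover tops are at z≈0.035-0.039, within the stated range. World y is about 0.06, -0.01, -0.08 and -0.152, x≈0.533-0.543, box yaw ≈ +2.7°. The shelf underside is well above at ~0.47 m. I'll approach at height with the gripper shut.

Emit:
arm_command(plan=[[-36,-34,0,0,0,0,255],[-36,-34,0,0,0,0,255],[-36,-34,0,0,0,0,255],[-36,-34,0,0,0,0,255],[-36,-34,0,0,0,0,255]])

```text
time: 0.78
eef_pos: [0.3533, 0.3702, 0.4044]
eef_rot: [-0.0, 0.199, 0.98, -0.0]
contact_force: [0.0, -0.3, -0.5]
width: 0.0002
```

Emit:
arm_command(plan=[[-36,-34,0,0,0,0,255],[-36,-34,0,0,0,0,255],[-36,-34,0,0,0,-8.5,255],[-30,-40,0,0,0,-8.5,255],[0,0,0,0,0,-8.5,255]])

```text
time: 1.4
eef_pos: [0.4326, 0.1868, 0.4045]
eef_rot: [-0.0, -0.022, 1.0, -0.0]
contact_force: [-0.9, 0.8, 0.4]
width: -0.0002
```

```bash
cat >> h.py <<'E'
from scipy.spatial.transform import Rotation as Ro
def pose(o):
    w,x,y,z=o["eef_rot"]; T=np.eye(4); T[:3,:3]=Ro.from_quat([x,y,z,w]).as_matrix(); T[:3,3]=o["eef_pos"]; return T
def go(target,tip=.173):  # tool-axes shift (mm) that brings fingertip to target
    from plant import status
    o=status.get_obs(); T=pose(o); p=T[:3,3]+T[:3,2]*tip
    return (T[:3,:3].T@(np.array(target)-p)*1000).round(1), p.round(4), o
E
python3 - <<'E'
from h import *
from plant import status,cams
o=status.get_obs(); T=pose(o); print(o["time"],T.round(3).tolist(),o["qpos"].round(2),o["contact_force"].round(2),o["width"])
f=cams.grab_frame("wrist"); cv2.imwrite("pics/w1.png",f["color"][:,:,::-1]); np.savez("pics/w1.npz",**f)
for c in covers(f,T@f["tool_from_camera"]): print(*c)
E
```

```text
1.4 [[-0.999, -0.044, -0.0, 0.433], [-0.044, 0.999, -0.001, 0.187], [0.0, -0.001, -1.0, 0.404], [0.0, 0.0, 0.0, 1.0]] [ 0.29 -0.29  2.04 -0.    1.39 -1.32] [-0.88  0.85  0.39] -0.0001609853928147064
[228. 260.] 111 [0.488  0.102  0.0262] [488.1 101.8] [10.1 10.6] 89.3
[231. 304.] 706 [0.5336 0.1041 0.0264] [537.4 103.9] [82.1 11.1] 2.5
[ 40. 304.] 2787 [ 0.5379 -0.08    0.0353] [540.6 -84.7] [58.9 64.9] 2.6
[113. 303.] 2755 [ 0.5347 -0.01    0.0344] [535.7 -12.2] [55.4 59.3] 2.8
[183. 305.] 2812 [0.5317 0.0597 0.0369] [534.6  58.4] [58.7 58.2] 2.3
```

View pics/w1.png

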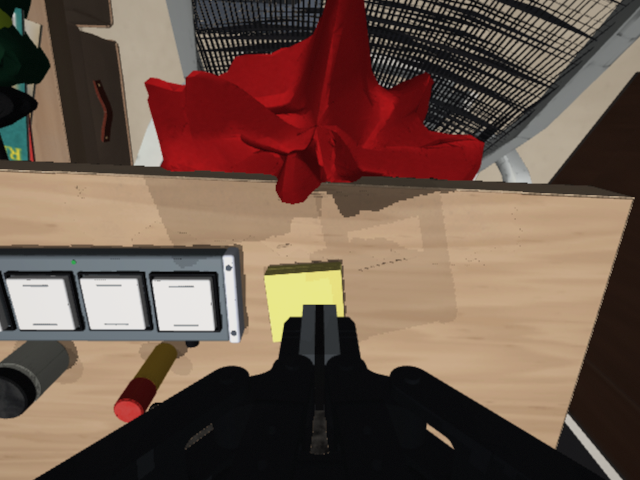

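The wrist view agrees: covers at (183,305), (113,303) and (40,304), matching the side view to within 1-2 mm. Moving over the first cover (+y end), 20 mm off its centre.

Emit:
arm_command(plan=[[-19,-22,28,0,0,0,255],[-19,-22,28,0,0,0,255],[-19,-22,28,0,0,0,255],[-19,-22,28,0,0,0,255],[-18,-23,28,0,0,0,255]])

```text
time: 2.08
eef_pos: [0.5309, 0.0825, 0.2636]
eef_rot: [-0.0, -0.021, 1.0, 0.0]
contact_force: [-0.6, 0.2, 0.1]
width: 0.0001
```

Emit:
arm_command(plan=[[0,0,16,0,0,0,255],[0,0,10,0,0,0,255],[0,0,0,0,0,0,255]])

```text
time: 2.45
eef_pos: [0.5299, 0.0835, 0.2382]
eef_rot: [-0.001, -0.022, 1.0, 0.0]
contact_force: [-0.3, -0.1, -0.2]
width: -0.0001
```

```bash
python3 - <<'E'
from h import *
d,p,o=go((.531,.080,.040)); print(d,p,o["contact_force"].round(2),o["time"])
E
```

```text
[-1.2 -3.6 25.2] [0.5296 0.0835 0.0652] [-0.27 -0.13 -0.24] 2.45
```

Emit:
arm_command(plan=[[-1,-3,14,0,0,0,255],[0,0,8,0,0,0,255],[0,0,2,0,0,0,255],[0,0,0,0,0,0,255]])

```text
time: 2.95
eef_pos: [0.5317, 0.0798, 0.2146]
eef_rot: [-0.0, -0.022, 1.0, 0.0]
contact_force: [-0.1, 0.1, 0.2]
width: -0.0003
```

Emit:
arm_command(plan=[[0,0,1,0,0,0,255],[0,0,0,0,0,0,255]])

```text
time: 3.2
eef_pos: [0.5318, 0.0798, 0.214]
eef_rot: [0.0, -0.022, 1.0, -0.0]
contact_force: [0.0, 0.0, 0.7]
width: -0.0002
```

Emit:
arm_command(plan=[[0,0,1,0,0,0,255],[0,0,0,0,0,0,255]])

```text
time: 3.45
eef_pos: [0.5317, 0.0798, 0.2127]
eef_rot: [-0.0, -0.022, 1.0, 0.0]
contact_force: [-0.2, 1.1, -0.7]
width: 0.0
```

Emit:
arm_command(plan=[[0,0,1,0,0,0,255],[0,0,0,0,0,0,255]])

```text
time: 3.7
eef_pos: [0.5316, 0.0798, 0.2116]
eef_rot: [-0.0, -0.022, 1.0, 0.0]
contact_force: [0.3, 0.7, -0.1]
width: -0.0002
```

Emit:
arm_command(plan=[[0,0,1,0,0,0,255],[0,0,0,0,0,0,255]])

```text
time: 3.95
eef_pos: [0.5318, 0.0798, 0.2109]
eef_rot: [0.0, -0.022, 1.0, -0.0]
contact_force: [-0.3, 0.0, 2.1]
width: -0.0
```

Emit:
arm_command(plan=[[0,0,0.5,0,0,0,255],[0,0,0,0,0,0,255]])

```text
time: 4.2
eef_pos: [0.5318, 0.0798, 0.2109]
eef_rot: [-0.0, -0.022, 1.0, -0.0]
contact_force: [-2.6, -0.3, 5.2]
width: -0.0002
```

Cover 1 goes from 2.1 N to 5.2 N in half a millimetre without moving, so it is seated. Next cover.

Emit:
arm_command(plan=[[0,0,-12,0,0,0,255],[0,-35,0,0,0,0,255],[0,-35,0,0,0,0,255],[0,0,10,0,0,0,255],[0,0,0,0,0,0,255]])

```text
time: 4.82
eef_pos: [0.5342, 0.0101, 0.2113]
eef_rot: [-0.001, -0.022, 1.0, 0.0]
contact_force: [1.3, 0.6, 0.2]
width: -0.0001
```

Emit:
arm_command(plan=[[0,0,1,0,0,0,255],[0,0,0,0,0,0,255]])

```text
time: 5.08
eef_pos: [0.5348, 0.0105, 0.2112]
eef_rot: [-0.0, -0.023, 1.0, 0.0]
contact_force: [-0.5, -0.2, 0.2]
width: -0.0001
```

Emit:
arm_command(plan=[[0,0,1,0,0,0,255],[0,0,0,0,0,0,255]])

```text
time: 5.32
eef_pos: [0.5348, 0.01, 0.2102]
eef_rot: [-0.0, -0.022, 1.0, 0.0]
contact_force: [-0.0, -0.1, 0.1]
width: 0.0001
```

Emit:
arm_command(plan=[[0,0,1,0,0,0,255],[0,0,0,0,0,0,255]])

```text
time: 5.58
eef_pos: [0.5347, 0.0098, 0.2091]
eef_rot: [-0.0, -0.022, 1.0, 0.0]
contact_force: [-0.9, 0.5, -0.6]
width: -0.0
```

Emit:
arm_command(plan=[[0,0,1,0,0,0,255],[0,0,0,0,0,0,255]])

```text
time: 5.82
eef_pos: [0.5349, 0.0098, 0.2085]
eef_rot: [0.0, -0.022, 1.0, -0.0]
contact_force: [-0.3, -0.6, 1.2]
width: -0.0001
```

Emit:
arm_command(plan=[[0,0,0.5,0,0,0,255],[0,0,0,0,0,0,255]])

```text
time: 6.08
eef_pos: [0.535, 0.0098, 0.2085]
eef_rot: [0.0, -0.022, 1.0, -0.0]
contact_force: [-2.9, -0.2, 6.1]
width: -0.0
```

Emit:
arm_command(plan=[[0,0,0.5,0,0,0,255],[0,0,0,0,0,0,255]])

```text
time: 6.32
eef_pos: [0.535, 0.0098, 0.2085]
eef_rot: [-0.0, -0.022, 1.0, -0.0]
contact_force: [-4.0, -0.2, 8.5]
width: -0.0002
```

Cover 2 is rigid too (8.5 N, no give). Third cover.

Emit:
arm_command(plan=[[0,0,-12,0,0,0,255],[0,-35,0,0,0,0,255],[0,-35,0,0,0,0,255],[0,0,7,0,0,0,255],[0,0,0,0,0,0,255]])

```text
time: 6.95
eef_pos: [0.5374, -0.0598, 0.2114]
eef_rot: [-0.001, -0.022, 1.0, 0.0]
contact_force: [-1.2, -0.1, -0.2]
width: -0.0001
```

Emit:
arm_command(plan=[[0,0,1,0,0,0,255],[0,0,0,0,0,0,255]])

```text
time: 7.2
eef_pos: [0.5378, -0.0594, 0.2112]
eef_rot: [-0.0, -0.023, 1.0, 0.0]
contact_force: [-0.1, -0.4, 0.7]
width: -0.0002
```

Emit:
arm_command(plan=[[0,0,1,0,0,0,255],[0,0,0,0,0,0,255]])

```text
time: 7.45
eef_pos: [0.5379, -0.0599, 0.2102]
eef_rot: [-0.0, -0.022, 1.0, 0.0]
contact_force: [0.0, -1.0, -0.4]
width: -0.0004
```

Emit:
arm_command(plan=[[0,0,1,0,0,0,255],[0,0,0,0,0,0,255]])

```text
time: 7.7
eef_pos: [0.538, -0.0601, 0.2095]
eef_rot: [0.0, -0.022, 1.0, 0.0]
contact_force: [-0.0, 0.4, 2.1]
width: 0.0
```

Emit:
arm_command(plan=[[0,0,0.5,0,0,0,255],[0,0,0,0,0,0,255]])

```text
time: 7.95
eef_pos: [0.538, -0.0601, 0.2094]
eef_rot: [-0.0, -0.022, 1.0, 0.0]
contact_force: [-2.2, 1.3, 5.2]
width: -0.0
```

Emit:
arm_command(plan=[[0,0,0.5,0,0,0,255],[0,0,0,0,0,0,255]])

```text
time: 8.2
eef_pos: [0.5381, -0.0601, 0.2094]
eef_rot: [-0.0, -0.022, 1.0, 0.0]
contact_force: [-2.8, 1.3, 8.8]
width: -0.0
```

Cover 3 is rigid. Fourth cover; its top measured ~3 mm higher.

Emit:
arm_command(plan=[[0,0,-14,0,0,0,255],[0,-35,0,0,0,0,255],[0,-35,0,0,0,0,255],[0,0,5,0,0,0,255],[0,0,0,0,0,0,255]])

```text
time: 8.82
eef_pos: [0.5406, -0.1297, 0.2167]
eef_rot: [-0.001, -0.022, 1.0, 0.0]
contact_force: [-1.0, -0.3, 0.0]
width: -0.0001
```

Emit:
arm_command(plan=[[0,0,1,0,0,0,255],[0,0,0,0,0,0,255]])

```text
time: 9.07
eef_pos: [0.5409, -0.1293, 0.2161]
eef_rot: [-0.0, -0.023, 1.0, 0.0]
contact_force: [0.0, 0.8, -0.5]
width: -0.0003
```

Emit:
arm_command(plan=[[0,0,1,0,0,0,255],[0,0,0,0,0,0,255]])

```text
time: 9.32
eef_pos: [0.541, -0.1298, 0.2152]
eef_rot: [-0.0, -0.022, 1.0, 0.0]
contact_force: [0.1, -0.7, 0.2]
width: 0.0003
```

Emit:
arm_command(plan=[[0,0,1,0,0,0,255],[0,0,0,0,0,0,255]])

```text
time: 9.57
eef_pos: [0.541, -0.13, 0.2141]
eef_rot: [-0.0, -0.022, 1.0, 0.0]
contact_force: [0.3, 0.1, -0.2]
width: -0.0003
```

Emit:
arm_command(plan=[[0,0,1,0,0,0,255],[0,0,0,0,0,0,255]])

```text
time: 9.82
eef_pos: [0.5409, -0.1301, 0.2131]
eef_rot: [-0.0, -0.022, 1.0, 0.0]
contact_force: [0.3, 0.1, 0.2]
width: 0.0001
```

Emit:
arm_command(plan=[[0,0,1,0,0,0,255],[0,0,0,0,0,0,255]])

```text
time: 10.07
eef_pos: [0.541, -0.13, 0.2122]
eef_rot: [0.0, -0.022, 1.0, 0.0]
contact_force: [0.2, 0.4, 0.2]
width: -0.0
```

Emit:
arm_command(plan=[[0,0,0.7,0,0,0,255],[0,0,0,0,0,0,255]])

```text
time: 10.32
eef_pos: [0.541, -0.13, 0.2116]
eef_rot: [0.0, -0.022, 1.0, 0.0]
contact_force: [-0.1, -0.4, 0.7]
width: -0.0002
```

Emit:
arm_command(plan=[[0,0,0.8,0,0,0,255],[0,0,0,0,0,0,255]])

```text
time: 10.58
eef_pos: [0.541, -0.13, 0.2108]
eef_rot: [0.0, -0.022, 1.0, 0.0]
contact_force: [0.9, 1.0, 1.3]
width: 0.0002
```

```bash
python3 - <<'E'
from h import *
from plant import status,cams
o=status.get_obs(); T=pose(o); print(o["contact_force"].round(2),o["eef_pos"])
f=cams.grab_frame("wrist"); cv2.imwrite("pics/w2.png",f["color"][:,:,::-1])
P=pts(f,T@f["tool_from_camera"]); hsv=cv2.cvtColor(f["color"],cv2.COLOR_RGB2HSV)
W=(hsv[...,1]<45)&(hsv[...,2]>170)&(f["range_z"]>0)
for c in ((.5385,-.080),(.5415,-.150)):
    m=W&(abs(P[...,0]-c[0])<.024)&(abs(P[...,1]-c[1])<.024)&(P[...,2]>.028)&(P[...,2]<.05)
    q=P[m]; A=np.c_[q[:,:2]-c,np.ones(len(q))]; s=np.linalg.lstsq(A,q[:,2],rcond=None)[0]; print(len(q),s.round(4))
E
```

```text
[0.9  1.04 1.29] [ 0.54103229 -0.12998283  0.2107692 ]
293 [ 0.0011 -0.0052  0.0357]
2247 [ 0.008  -0.146   0.0392]
```

View pics/w2.png

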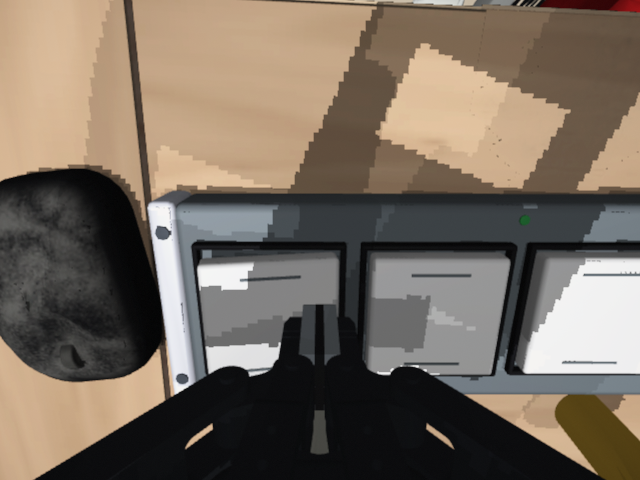

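With the finger at only ~1.3 N, the cover at the -y end (around (270,310)) is tilted 0.146 rad, while its neighbour is level. That's the loose one. Backing off, then pressing its middle.

Emit:
arm_command(plan=[[0,0,-8,0,0,0,255],[0,-20,0,0,0,0,255],[0,0,0,0,0,0,255],[0,0,4,0,0,0,255],[0,0,0,0,0,0,255]])

```text
time: 11.25
eef_pos: [0.5414, -0.1499, 0.2138]
eef_rot: [-0.001, -0.022, 1.0, 0.0]
contact_force: [-0.2, -0.2, -0.1]
width: 0.0002
```

```bash
python3 - <<'E'
from h import *
from plant import status,cams
o=status.get_obs(); T=pose(o); print(o["contact_force"].round(2),o["eef_pos"])
f=cams.grab_frame("wrist"); cv2.imwrite("pics/w3.png",f["color"][:,:,::-1])
P=pts(f,T@f["tool_from_camera"]); np.save("pics/P3.npy",P)
g=cv2.cvtColor(f["color"],cv2.COLOR_RGB2GRAY)
m=(P[...,2]>.0365)&(P[...,2]<.043)&(g>90)&(P[...,1]<-.1)
q=P[m]; print("near-x edge",np.percentile(q[:,0],[0.5,1,99]),"y",np.percentile(q[:,1],[.5,1,99,99.5]),"z",np.median(q[:,2]))
E
```

```text
[-0.22 -0.2  -0.12] [ 0.54143986 -0.14988236  0.21382472]
near-x edge [0.51324081 0.5135194  0.56503108] y [-0.17822866 -0.17779436 -0.10557019 -0.10269045] z 0.0389925084084357
```

View pics/w3.png

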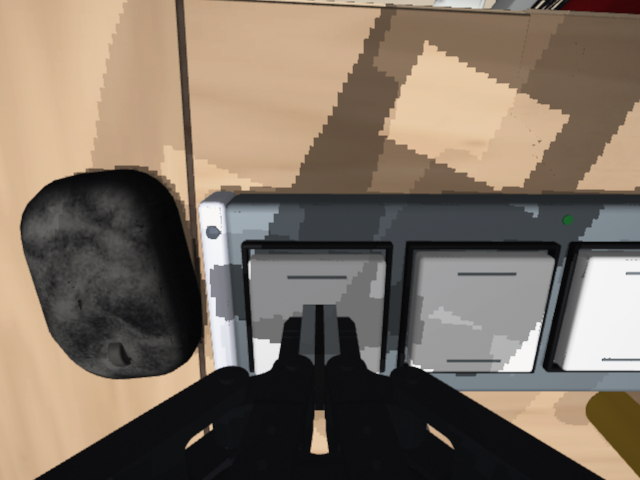

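The cover sprang back level, with its edges at x≈0.513 and y≈-0.178. That puts its centre at about (0.542, -0.150), right under the finger. Pressing.

Emit:
arm_command(plan=[[0,0,1,0,0,0,255],[0,0,1,0,0,0,255],[0,0,0.5,0,0,0,255],[0,0,0,0,0,0,255]])

```text
time: 11.8
eef_pos: [0.542, -0.15, 0.2128]
eef_rot: [0.0, -0.022, 1.0, 0.0]
contact_force: [-2.2, 1.3, 5.1]
width: 0.0001
```

Emit:
arm_command(plan=[[0,0,0.7,0,0,0,255],[0,0,0,0,0,0,255]])

```text
time: 12.05
eef_pos: [0.5421, -0.15, 0.2128]
eef_rot: [-0.0, -0.022, 1.0, 0.0]
contact_force: [-4.5, 1.6, 9.2]
width: 0.0
```

Emit:
arm_command(plan=[[0,0,0.7,0,0,0,255],[0,0,0,0,0,0,255]])

```text
time: 12.3
eef_pos: [0.5422, -0.15, 0.2125]
eef_rot: [-0.0, -0.022, 1.0, 0.0]
contact_force: [-5.0, 2.3, 10.8]
width: 0.0
```

Emit:
arm_command(plan=[[0,0,0.7,0,0,0,255],[0,0,0,0,0,0,255]])

```text
time: 12.55
eef_pos: [0.5422, -0.15, 0.2119]
eef_rot: [-0.0, -0.022, 1.0, 0.0]
contact_force: [-4.5, 2.2, 11.6]
width: 0.0001
```

Emit:
arm_command(plan=[[0,0,0.8,0,0,0,255],[0,0,0,0,0,0,255]])

```text
time: 12.8
eef_pos: [0.5422, -0.15, 0.211]
eef_rot: [-0.0, -0.022, 1.0, 0.0]
contact_force: [-5.1, 1.6, 11.0]
width: -0.0001
```

Emit:
arm_command(plan=[[0,0,0.8,0,0,0,255],[0,0,0,0,0,0,255]])

```text
time: 13.05
eef_pos: [0.5422, -0.15, 0.2102]
eef_rot: [-0.0, -0.022, 1.0, 0.0]
contact_force: [-4.1, 1.9, 11.6]
width: -0.0004
```

Emit:
arm_command(plan=[[0,0,0.8,0,0,0,255],[0,0,0,0,0,0,255]])

```text
time: 13.3
eef_pos: [0.5422, -0.15, 0.2094]
eef_rot: [-0.0, -0.022, 1.0, 0.0]
contact_force: [-3.4, 2.3, 11.9]
width: -0.0002
```

It is sinking at a steady ~12 N, 3.4 mm so far. I'll keep going until it goes rigid.

Emit:
arm_command(plan=[[0,0,0.8,0,0,0,255],[0,0,0,0,0,0,255]])

```text
time: 13.55
eef_pos: [0.5421, -0.15, 0.2087]
eef_rot: [-0.0, -0.022, 1.0, 0.0]
contact_force: [-6.4, 2.7, 11.9]
width: -0.0
```

Emit:
arm_command(plan=[[0,0,0.6,0,0,0,255],[0,0,0,0,0,0,255]])

```text
time: 13.8
eef_pos: [0.5422, -0.15, 0.2085]
eef_rot: [-0.0, -0.022, 1.0, 0.0]
contact_force: [-7.7, 3.2, 14.9]
width: -0.0002
```

Emit:
arm_command(plan=[[0,0,0.5,0,0,0,255],[0,0,0,0,0,0,255],[0,0,0,0,0,0,255]])

```text
time: 14.18
eef_pos: [0.5422, -0.15, 0.2084]
eef_rot: [-0.0, -0.022, 1.0, 0.0]
contact_force: [-8.8, 3.7, 17.0]
width: 0.0
```

Total travel is about 4.3 mm, and it is now rigid at 17 N. Lifting off to check.

Emit:
arm_command(plan=[[0,0,-4,0,0,0,255],[0,0,-15,0,0,0,255],[0,0,-30,0,0,0,255],[0,0,-30,0,0,0,255],[0,0,-30,0,0,0,255]])

```text
time: 14.8
eef_pos: [0.5418, -0.15, 0.3163]
eef_rot: [0.0, -0.022, 1.0, -0.0]
contact_force: [0.7, 0.0, -0.5]
width: -0.0002
```

Emit:
arm_command(plan=[[20,0,-30,0,0,0,255],[40,0,0,0,0,0,255],[40,0,0,0,0,0,255],[0,0,0,0,0,0,255],[0,0,0,0,0,0,255]])

```text
time: 15.42
eef_pos: [0.4422, -0.1545, 0.3455]
eef_rot: [0.001, -0.022, 1.0, -0.0]
contact_force: [0.4, -0.2, 0.4]
width: 0.0001
```

```bash
python3 - <<'E'
from h import *
from plant import status,cams
o=status.get_obs(); T=pose(o); print(o["time"],o["contact_force"].round(2),o["eef_pos"])
F={n:cams.grab_frame(n) for n in ("wrist","side","scene")}
for n,f in F.items():
    cv2.imwrite(f"pics/{n}4.png",f["color"][:,:,::-1]); P=pts(f,T@f["tool_from_camera"] if n=="wrist" else None)
    print(n)
    for c in ((.532,.060),(.535,-.010),(.5385,-.080),(.542,-.150)):
        m=(abs(P[...,0]-c[0])<.022)&(abs(P[...,1]-c[1])<.022)&(P[...,2]>.025)&(P[...,2]<.05)&(f["range_z"]>0)
        q=P[m]
        if len(q)>30:
            A=np.c_[q[:,:2]-c,np.ones(len(q))]; s=np.linalg.lstsq(A,q[:,2],rcond=None)[0]; print(c,len(q),s.round(4))
    if n!="wrist":
        f0=dict(np.load(f"pics/{n}0.npz")); d=cv2.absdiff(f0["color"],f["color"]).max(2)
        for nm,(u,v) in {"scene":{"glue":(341,226),"jar":(395,272),"note":(264,228)},"side":{"glue":(317,212),"jar":(345,183),"mouse":(400,180),"note":(302,288)}}[n].items(): print(nm,P[v,u].round(3),pts(f0)[v,u].round(3))
E
```

```text
15.425 [ 0.42 -0.21  0.45] [ 0.44221491 -0.15454059  0.345506  ]
wrist
(0.532, 0.06) 2420 [-0.0006  0.      0.0373]
(0.535, -0.01) 2392 [-0.0016  0.0019  0.0348]
(0.5385, -0.08) 2386 [0.0001 0.0022 0.0357]
side
(0.532, 0.06) 276 [0.0161 0.005  0.0373]
(0.535, -0.01) 254 [ 0.0117 -0.0008  0.035 ]
(0.5385, -0.08) 232 [-0.0048 -0.0051  0.0357]
(0.542, -0.15) 214 [-0.0162  0.006   0.0351]
glue [0.612 0.02  0.091] [0.612 0.02  0.09 ]
jar [ 0.623 -0.111  0.072] [ 0.623 -0.11   0.073]
mouse [ 0.532 -0.237  0.036] [ 0.531 -0.235  0.038]
note [0.532 0.179 0.027] [0.533 0.178 0.024]
scene
(0.532, 0.06) 315 [-0.0036 -0.0047  0.0371]
(0.535, -0.01) 158 [-0.0225  0.0122  0.0342]
(0.5385, -0.08) 482 [ 0.0021 -0.0014  0.0356]
(0.542, -0.15) 567 [-0.0023 -0.0033  0.0348]
glue [ 0.434 -0.191  0.312] [0.614 0.023 0.09 ]
jar [ 0.623 -0.111  0.071] [ 0.624 -0.11   0.07 ]
note [0.538 0.178 0.024] [0.538 0.178 0.024]
```

View pics/wrist4.png

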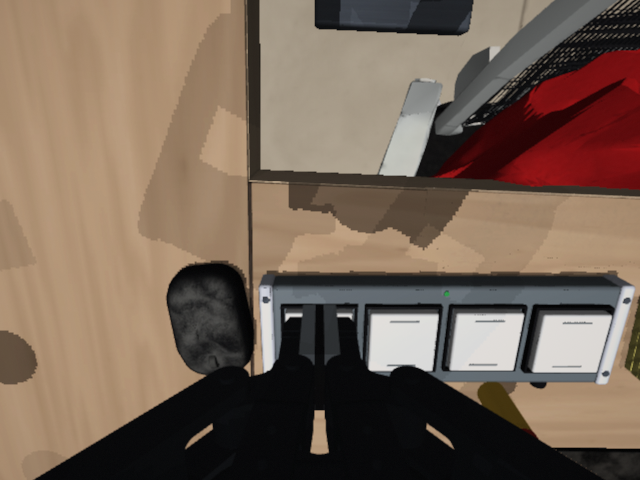

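View pics/side4.png

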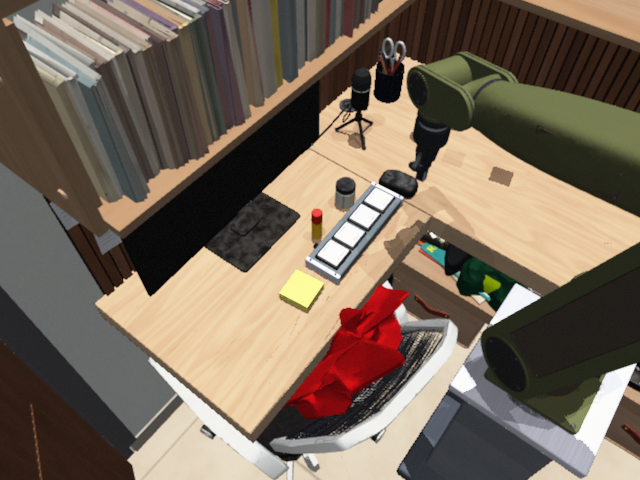

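The fourth cover's top dropped from about 0.039 to 0.035 m and is level in both fixed views. The other covers haven't changed, and the notes, glue stick, jar and mouse are where they were. In the side view the arm is clear of everything. Handing in.

```bash
python3 -c "
from plant import job
print(job.finish_job())"
```

```text
the job is handed in; nothing more can be done
None
```

The loose cover was the one at the -y end of the box, next to the mouse. It is now pressed fully home, and I handed the job in at about 15.5 s of the 48 s allowed.

- **Finding it:** I pressed each cover about 20 mm off its centre, starting from the +y end. The first three did not give: 5.2 N on the first, just under 9 N on the next two. The fourth tipped 0.146 rad at about 1.3 N and sprang back level when I let go.
- **Pressing it in:** I pressed its middle slowly. It sank about 4.3 mm at roughly 12 N, then went rigid at 17 N.
- **Last checks:** Both fixed cameras show its top level and about 4 mm lower, from 0.039 m to 0.035 m. The other three covers are unchanged to within about 0.5 mm. The notes, glue stick, jar and mouse read the same to within about 3 mm, which is camera noise. The gripper is clear of everything.
- **Views that were blocked:** In the last pictures the fingers hid the fourth cover from the wrist camera, and the arm hid the glue stick from the scene camera. I checked the cover with the side and scene cameras and the glue stick with the side camera only. I did not press the cover's edge again after seating it.

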